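# Take the play out of a loose spice rack

### The arm

A 6-joint arm with a two-finger parallel gripper is mounted at the origin on the work surface. World frame = base frame: x ahead of the robot, y to its left, z up, the work surface at z = 0. Lengths are in m, angles in degrees, forces in N, time in s.
With the tool pointing down it reaches from about 0.4 to 0.825 m from the base axis. Payload 7 kg.
Tool frame: the origin (TCP) lies midway between the tips of the shut fingers; the grasp point (between the pads) lies r.hold_point_z behind it (r.hold_point_z is the distance from the TCP to the grasp point, in m); z points along the fingers, x is the direction in which the jaws open and shut, and the axes are right-handed (so a half turn about z gives the same grasp; the last joint's range is limited). The gripper opens to 88 mm and grips with 3 to 60 N. Pads are 19 mm wide; open, the fingers measure 130 mm over their backs; the gripper's body (78 mm by 193 mm) begins 47 mm behind the grasp point.
Start: joints at [91.163, 20.546, 0.682, 0, -70.136, -16.507], TCP at [0.179, 0.651, 0.227] pointing down, gripper open.
Joint ranges: [-176.03, 176.03], [-82.01, 121.73], [-58.28, 71.71], [-173.87, 95.51], [-174.79, -0.11], [-173.66, 173.66]. Speed limits (degrees/s): [136.94, 136.94, 172.46, 180, 180, 180].

### API

Orientations are given as [roll, pitch, yaw] about the fixed x, y, z axes, in that order (R = Rz(yaw) Ry(pitch) Rx(roll)).
In Python, from plant import get_state, viewer, close_job, r gives the robot as it stands.
- The arm moves only by the tool apply_moves, never from a script. Its argument "plan" is a list of rows, each a list of 3 entries, a list of its own where there are three numbers: the closure in counts, from 0 (fully open) to 255 (shut), then the shift along the tool's x, y, z in units of 50 mm (1.0 is 50 mm), then the turn about the tool's z in units of 6 degrees (1.0 is 6 degrees). A call has 1 to 12 rows; each row shifts and turns the commanded pose from where the row before left it, along the tool's axes as they then stand; what a row does not reach is not made up. A row lasts 1/8 s, in which the tool goes at most 62.5 mm and 10.7 degrees, less where a joint would pass 70% of its speed; a pose out of reach is approached as far as the arm can. A call is refused whole if a number of a shift passes 1 or a number of a turn 1, either way. A call with a gripper value outside its range is refused whole. The fingers move at their own pace and stop on an object; "squeeze" is the grip in N (left out, the last holds). Time passes only in rows, so rows that do not move let the fingers close. It gives the time, the measured TCP pose, the force and the opening at its end, in the units of the state.
- get_state(): the state, without advancing time (a new reading comes with each control period).
- viewer.capture(name): name is "scene" or "top" or "wrist"; returns a dict with "frame" (480x640x3 uint8, blue, green, red), "K" (3x3 intrinsics, pixels), "R" (3x3) and "t" (3): a world point X has camera coordinates R X + t; the wrist camera has in their place "mount" (4x4, takes a point from camera to tool coordinates, whose origin is the TCP and whose axes are the tool frame's). Camera axes: x right, y down, z forward; pixel columns grow to the right and rows downward; lengths in m; the calibration is good to about 2 mm. A picture is of the moment at which its call begins: read the wrist's pose just before it. There is no depth.
- close_job(): hands the job in, once; it reports no verdict.
The state is a dict: "time_s": time; "joints": joint angles; "qd": joint speeds; "joint_torque": joint torques, N m; "tcp_pos": TCP position; "eef_rot": TCP orientation; "contact_force": force on the tool from outside, world axes, zero at the start; "moment": the same for the moment, N m; "gripper_width": finger opening in m.
Only numpy, scipy, OpenCV 4.12 (cv2) and the standard library are available. Lean on these libraries where they do the work, as an engineer would, in place of code of your own. Each camera call takes 0.05 s, during which the arm holds its last target.

### The job

The spice rack is loose in its grey counter clamp. Ease it along the ledge towards the fridge until it comes up against the clamp's stop, then the other way until it stops again, always gently, so that you know its free play; then set it in the middle of that play and press the clamp's black lock pin fully home. Nothing on the rack, the ledge or the counter may be tipped, knocked about or left displaced by you, beyond riding along with the rack.

Things in the scene. Friction and masses are not known exactly. Their poses are not given: they have to be found in the camera images.
- ledge: Raised wooden ledge fixed on the counter: 290 mm deep (x), 620 mm long (y), top 85 mm above the counter. Origin on the counter; its x axis points away from the robot, square to the front edge (at x = -130 mm), its y axis runs along the ledge towards the fridge (which stands to the robot's left), z up. Placed and turned differently each time.
- clamp: Grey clamp fixed on the ledge's front edge, cover 90 x 92 mm, 26 mm high. Origin on the ledge's top right under the lock pin's axis; axes as the ledge's. A flat steel tongue under the rack runs into its closed channel and can slide along y between two inner stops, equally far either side of the pin. The tongue's 12 mm hole lines up with the pin when the tongue is midway.
- rack: Two-tier chrome wire rack, 180 mm deep (x), 290 mm long (y), 200 mm high, four upright 12 mm posts. Origin on the ledge's top under its centre; axes as the ledge's. While the pin is up it slides only along y, with about 3 N of friction and 20 to 35 mm of free play in all, then meets a firm stop; push there with about 10 N at most. What stands on it rides along if it is moved slowly.
- stop_fridge: Hidden inner stop of the clamp on the fridge side (+y), a steel block under the cover; origin at its middle. The rack's tongue, also out of sight, meets it when the rack is pushed towards the fridge. The tongue is bolted up to 12 mm off the rack's own centre, either way, so that only feeling both stops tells where midway is.
- stop_far: Hidden inner stop of the clamp on the side away from the fridge (-y), likewise.
- post_fridge (a point): Point on the axis of the rack's front post nearer the fridge, 20 mm below the post's top: a good place to grip across the post (12 mm diameter), closing along the ledge's y axis. The upper tier's front wire is 30 mm below this point; nothing else is within 35 mm of the post there.
- post_far (a point): The same point on the rack's other front post, away from the fridge.
- pin_top (a point): Centre of the top face of the lock pin's black mushroom head (24 mm diameter, 12 mm high) on the clamp; 60 mm above the ledge's top when the pin is up and 14 mm lower when it is home. The pin's axis is 75 mm in front of the rack's front posts.
- pin (a joint): How far the lock pin is pressed in: 0 up, 0.014 m fully home with its head down on the collar. It moves straight down against about 3 N of friction and stays where it is left. If the rack is not within about 3 mm of midway, the round-nosed 8 mm pin lands on the tongue after 4 mm and goes no further; do not force it (stay below 15 N), set the rack right instead.
- mug: Blue ceramic mug, 72 mm wide, 85 mm high, on the upper tier. Origin at the middle of its underside.
- spice_box: Square plastic spice organizer with a red flip-top cap, 70 x 70 x 83 mm, on the upper tier. Origin at the middle of its underside.
- dabba: Round steel masala dabba, 148 mm wide, 64 mm high, on the lower tier. Origin at the middle of its underside.
- jar: Small amber spice jar, 56 mm wide, 75 mm high, on the ledge beyond the rack's end away from the fridge. Origin at the middle of its underside.
- shaker: Small steel shaker, 40 mm wide, 68 mm high, on the ledge beyond the rack's fridge-side end. Origin at the middle of its underside.
- tong: Bamboo mini tong, 125 mm long, lying on the counter. Origin at the middle of its underside.
- katori: Small steel bowl, 90 mm wide, 38 mm high, on the counter. Origin at the middle of its underside.
Mind the look-alikes: they are no part of the job. What is meant by the spice_box is not yellow, and is the larger of those in its own colour.

How it is judged (in metres and radians):
On the way, in this order (a step that is already met when the one before it is completed fails the run):
1. the rack is felt against its stop on the fridge side (1 N or more) (contact force between rack and stop_fridge above 1 N), for 0.05 s.
2. the rack is felt against its stop on the other side (1 N or more) (contact force between rack and stop_far above 1 N), for 0.05 s.
3. the lock pin is pressed home through the rack's tongue (value of joint pin above 0.012 m), for 0.2 s.
At the end, for the whole second after the job is handed in: The lock pin is home (pressed in at least 12 of its 14 mm, which it can only be with the rack midway in its play), the rack is at rest and clear of both stops, and the mug and the spice box are at rest (value of joint pin above 0.012 m and contact force between rack and stop_fridge below 0.5 N and contact force between rack and stop_far below 0.5 N and linear speed of rack below 0.01 m/s and linear speed of each of mug, spice_box below 0.02 m/s); the robot touches nothing.
It fails at once if the rack is driven against a stop with more than 20 N (contact force between rack and stop_fridge above 20 N or contact force between rack and stop_far above 20 N).
It fails at once if the lock pin is forced with more than 25 N (contact force between anything else and pin_c0 above 25 N).
It fails at once if the mug, the spice box or the dabba is tipped or shifted by more than 60 mm (angle between any of mug, spice_box, dabba's own z axis and vertical above 0.3 rad or distance of any of mug, spice_box, dabba from where it was at the start of the episode above 0.06 m).
It fails at once if the jar, the shaker, the tong or the bowl is moved by more than 20 mm (distance of any of jar, shaker, tong, katori from where it was at the start of the episode above 0.02 m).
It also fails if it takes over 58 s, if anything falls off the work surface, if the arm or the gripper's body presses on something with over 40 N, if the wrist force passes 120 N, or if a joint passes its speed limit or range.

## Working session

There is one attempt and no reset: what is moved stays moved. The work goes in short steps, Python scripts to look and compute and a tool call to move; the robot and the scene stay as the last step left them, time stands still between calls to the robot, and variables do not carry over. Pictures are saved under pics/ and viewed, and the job is handed in when it is done.

Besides the shell and the picture viewer there is one more tool, called after "Emit:" as name([rows], argument=value, ...), one row to a line, values as JSON. apply_moves: Moves the arm, as the interface text tells. Its arguments: {"type":"object","properties":{"plan":{"type":"array","items":{"type":"array"}},"squeeze":{"type":"number"}},"required":["plan"]}

```bash
ls; mkdir -p pics; python3 - <<'E'
from plant import get_state, viewer, r
import cv2
print(get_state()); print(r.hold_point_z)
for n in ["scene","top","wrist"]:
    c=viewer.capture(n); cv2.imwrite(f"pics/{n}0.png",c["frame"])
    print(n,c["K"].tolist(),[ (k,c[k].tolist()) for k in ("R","t","mount") if k in c])
E
```

```text
pics
{'time_s': 0.0, 'joints': array([ 9.11652428e+01,  2.05901691e+01,  6.32220185e-01, -1.92479023e-02,
       -7.01356508e+01, -1.65070398e+01]), 'qd': array([ 0.03218151,  0.01569849, -0.03559586, -0.01481866, -0.00620849,
       -0.11295636]), 'joint_torque': array([ 1.12222126e-03, -5.82722318e+01,  2.93054867e+01,  6.99725077e+00,
        6.98208998e-03, -1.50906371e-04]), 'tcp_pos': array([0.17848988, 0.65045377, 0.22562792]), 'eef_rot': array([-1.79990751e+02, -9.48834965e-02, -1.05348360e+02]), 'contact_force': array([ 0.79207847, -0.57481968,  0.57167947]), 'moment': array([-0.00482695,  0.01668534,  0.01358422]), 'gripper_width': 0.0873087482215385}
0.0188
scene [[468.28339883333933, 0.0, 319.7552828901535], [0.0, 468.28339883333933, 231.7145013193016], [0.0, 0.0, 1.0]] [('R', [[-0.833548196149874, 0.5523616700829077, 0.009694850102613175], [0.4790340045528557, 0.7314108622568143, -0.4853499490623216], [-0.27517962711172095, -0.3999184116741369, -0.8742662276599101]]), ('t', [0.4797376383620192, -0.21627701262926677, 1.2759687080629172])]
top [[540.9945037463599, 0.0, 314.700271447535], [0.0, 540.9945037463599, 242.28183315279375], [0.0, 0.0, 1.0]] [('R', [[-0.020163273458768834, -0.9996513898845094, 0.017045266363295366], [-0.998338622654019, 0.019210527623146414, -0.05432264855211865], [0.05397626256701717, -0.01811227016166414, -0.9983779388332292]]), ('t', [0.03023944477217306, 0.5792588420632302, 1.5260885575082432])]
wrist [[370.5620034494158, 0.0, 320.30149178298194], [0.0, 370.5620034494158, 234.88209773677028], [0.0, 0.0, 1.0]] [('mount', [[0.9999999934202802, -9.229175250465408e-05, -6.812981792001931e-05, 0.0007804541775547902], [0.00010784099314169647, 0.9588202690378836, 0.2840135208972285, -0.0768189531751843], [3.911214476887233e-05, -0.28401352637568633, 0.9588202726819494, -0.15791596556653978], [0.0, 0.0, 0.0, 1.0]])]
```

View pics/scene0.png

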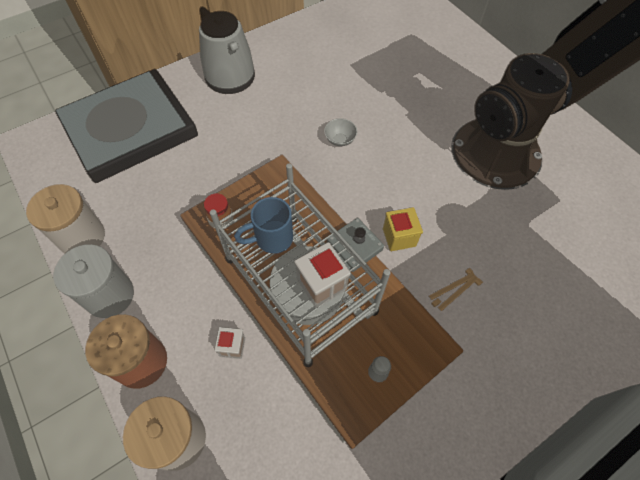

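View pics/top0.png

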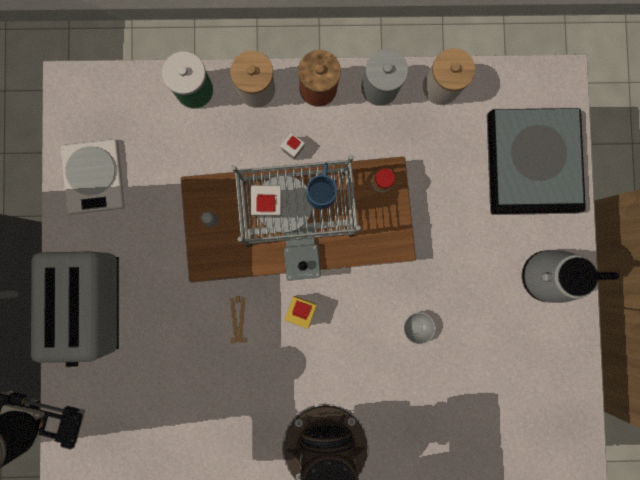

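View pics/wrist0.png

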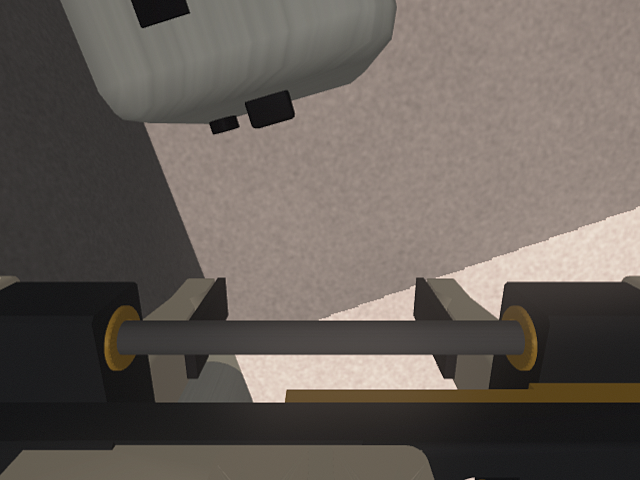

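```bash
python3 - <<'E'
import cv2
a=cv2.imread("pics/top0.png")[140:290,175:425]; cv2.imwrite("pics/topz.png",cv2.resize(a,None,fx=3.2,fy=3.2,interpolation=cv2.INTER_CUBIC))
a=cv2.imread("pics/scene0.png")[150:390,190:440]; cv2.imwrite("pics/scenez.png",cv2.resize(a,None,fx=2.5,fy=2.5,interpolation=cv2.INTER_CUBIC))
E
```

```text
(no output)
```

View pics/topz.png

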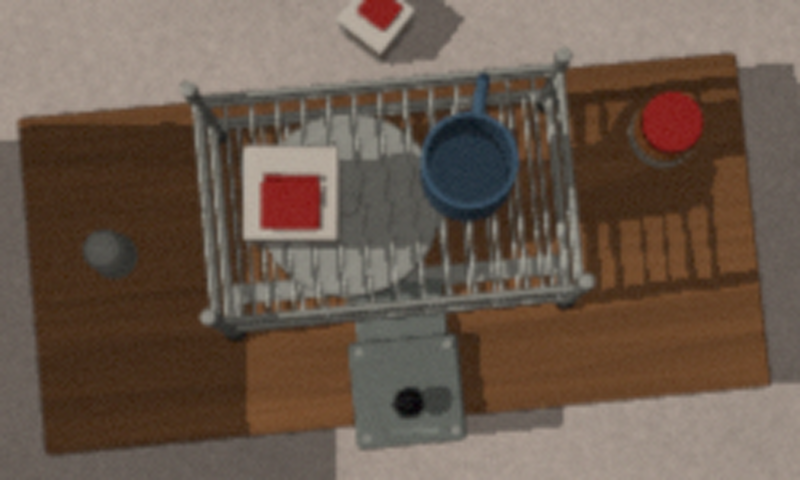

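View pics/scenez.png

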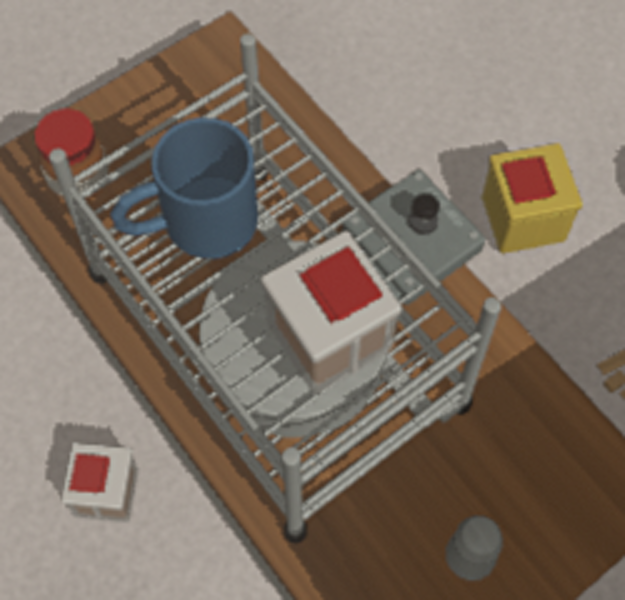

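```bash
cat > h.py <<'E'
import numpy as np
from plant import get_state, viewer, r
from scipy.spatial.transform import Rotation as Ro
def ray(c,px):
    R,t=c["R"],c["t"]; d=R.T@np.linalg.inv(c["K"])@[px[0],px[1],1]; return -R.T@t,d
def atz(c,px,z):
    o,d=ray(c,px); return o+d*(z-o[2])/d[2]
def tri(l):
    A=0;b=0
    for c,px in l:
        o,d=ray(c,px); d=d/np.linalg.norm(d); P=np.eye(3)-np.outer(d,d); A=A+P;b=b+P@o
    return np.linalg.solve(A,b)
def proj(c,X):
    p=c["K"]@(c["R"]@np.array(X)+c["t"]); return p[:2]/p[2]
def wcam(c,s):
    T=np.eye(4);T[:3,:3]=Ro.from_euler('xyz',s["eef_rot"],degrees=True).as_matrix();T[:3,3]=s["tcp_pos"]
    M=np.linalg.inv(T@c["mount"]); return dict(K=c["K"],R=M[:3,:3],t=M[:3,3],frame=c["frame"])
E
python3 - <<'E'
from h import *
np.set_printoptions(precision=4,suppress=True)
T=viewer.capture("top");S=viewer.capture("scene")
tz=lambda u,v:(175+u/3.2,140+v/3.2); sz=lambda u,v:(190+u/2.5,150+v/2.5)
P={}
for n,a,b,z in [("ff",(208,318),(490,303),.285),("far",(586,283),(249,40),.285),("bfar",(563,60),(58,155),.285),("bf",(190,92),(292,455),.285),("pin",(408,399),(427,199),.145)]:
    print(n,tri([(T,tz(*a)),(S,sz(*b))]),atz(T,tz(*a),z),atz(S,sz(*b),z))
    P[n]=(atz(T,tz(*a),z)+atz(S,sz(*b),z))/2
print(np.linalg.norm(P["ff"]-P["far"]),np.linalg.norm(P["ff"]-P["bf"]))
for a,b in (("far","ff"),("bfar","bf")):
    d=P[b]-P[a]; print(np.degrees(np.arctan2(-d[0],d[1])))
L=[atz(T,tz(*a),.085) for a in [(20,122),(735,55),(770,385),(48,453)]]
for l in L: print(l)
for a,b in ((1,0),(2,3)):
    d=L[b]-L[a]; print(np.linalg.norm(d),np.degrees(np.arctan2(-d[0],d[1])))
E
```

```text
ff [0.5758 0.1985 0.2844] [0.5754 0.1988 0.285 ] [0.5764 0.1983 0.285 ]
far [ 0.5959 -0.0794  0.2823] [ 0.5959 -0.0793  0.285 ] [ 0.5966 -0.0774  0.285 ]
bfar [ 0.7641 -0.0673  0.2804] [ 0.762  -0.0663  0.285 ] [ 0.7656 -0.0651  0.285 ]
bf [0.7437 0.211  0.2785] [0.7427 0.2099 0.285 ] [0.7444 0.213  0.285 ]
pin [0.5135 0.0554 0.1545] [0.515  0.0541 0.145 ] [0.5084 0.0529 0.145 ]
0.2776205248224893 0.1682142124211412
4.209569997017719
4.1742652309925585
[0.7582 0.3804 0.085 ]
[ 0.8057 -0.2323  0.085 ]
[ 0.5215 -0.2539  0.085 ]
[0.4763 0.3588 0.085 ]
0.6145879927971496 4.4375787997449105
0.6144005041464927 4.220622192917622
```

Emit:
apply_moves([
  [0,[0,0,-0.8],-0.8],
  [0,[0,0,-0.8],-0.8],
  [0,[0,0,-0.8],-0.8],
  [0,[0,0,-0.8],-0.87],
  [0,[0,0,0],0],
])

```text
time_s: 0.88
tcp_pos: [0.179, 0.6519, 0.3906]
eef_rot: [-179.9, 0.4, -85.7]
contact_force: [0.1, 0.0, -0.3]
gripper_width: 0.0876
```

Emit:
apply_moves([
  [0,[0.8,-0.6,0],0],
  [0,[0.8,-0.6,0],0],
  [0,[0.8,-0.6,0],0],
  [0,[0.8,-0.6,0],0],
  [0,[0.8,-0.6,0],0],
  [0,[0.8,-0.6,0],0],
  [0,[0.8,-0.6,0],0],
  [0,[0.8,-0.6,0],0],
  [0,[0.8,-0.6,0],0],
  [0,[0.8,-0.6,0],0],
  [0,[0.82,-0.62,0],0],
  [0,[0.82,-0.62,0],0],
])

```text
time_s: 2.38
tcp_pos: [0.5762, 0.1958, 0.3858]
eef_rot: [180.0, -0.0, -85.7]
contact_force: [-0.2, -0.4, -0.4]
gripper_width: 0.0874
```

Emit:
apply_moves([
  [0,[0,0,0],0],
  [0,[0,0,0],0],
])

```text
time_s: 2.62
tcp_pos: [0.5754, 0.197, 0.3857]
eef_rot: [179.9, -0.0, -85.8]
contact_force: [-0.5, 0.5, -0.5]
gripper_width: 0.0877
```

```bash
python3 - <<'E'
from h import *
import cv2
s=get_state();w=wcam(viewer.capture("wrist"),s)
f=w["frame"].copy()
print(s["tcp_pos"],s["eef_rot"],s["contact_force"])
for X in [(.576,.1985,.285),(.576,.1985,.265)]:
    p=proj(w,X);print(p);cv2.circle(f,tuple(int(round(v)) for v in p),4,(0,0,255),1)
cv2.imwrite("pics/w1.png",f)
c=viewer.capture("scene");cv2.imwrite("pics/s1.png",c["frame"])
E
```

```text
[0.57536661 0.19699862 0.38571136] [ 1.79927652e+02 -2.17393087e-02 -8.57947159e+01] [-0.5417659   0.54343346 -0.49543206]
[317.26904567 233.67564725]
[317.45985818 226.43234864]
```

View pics/w1.png

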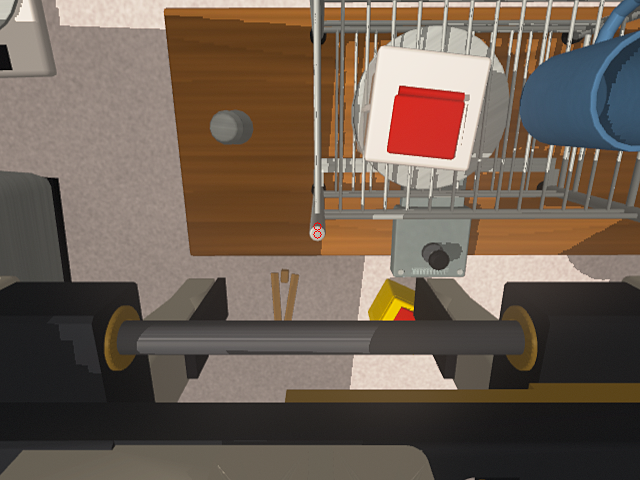

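View pics/s1.png

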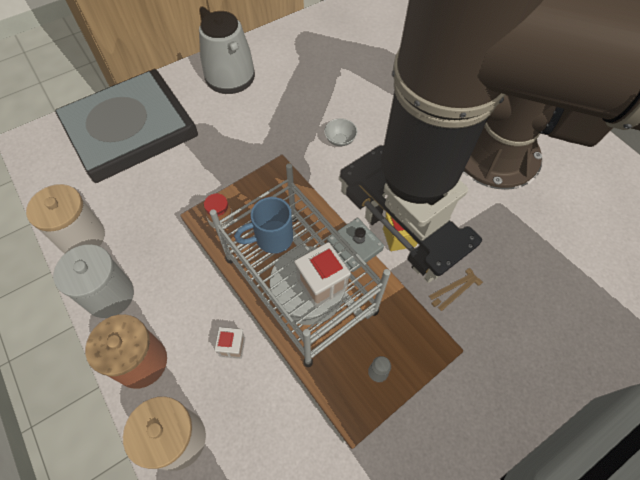

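Emit:
apply_moves([
  [0,[-0.03,0,0.6],0],
  [0,[0,-0.01,0.6],0],
  [0,[0,0,0.6],0],
  [0,[0,0,0.5],0],
  [0,[0,0,0.42],0],
  [0,[0,0,0],0],
  [0,[0,0,0],0],
])

```text
time_s: 3.6
tcp_pos: [0.5761, 0.1996, 0.2518]
eef_rot: [-179.9, 0.0, -85.7]
contact_force: [0.8, 0.2, -0.4]
gripper_width: 0.0878
```

```bash
python3 - <<'E'
from h import *
import cv2
s=get_state();c=viewer.capture("wrist");w=wcam(c,s)
cv2.imwrite("pics/w2.png",w["frame"])
print(s["tcp_pos"],s["contact_force"], proj(w,(.576,.1985,.285)))
c=viewer.capture("scene");cv2.imwrite("pics/s2.png",cv2.resize(c["frame"][150:390,190:510],None,fx=2.5,fy=2.5))
E
```

```text
[0.57611098 0.19956426 0.25176717] [ 0.77037972  0.15762965 -0.35730261] [321.16100084 334.86046446]
```

View pics/w2.png

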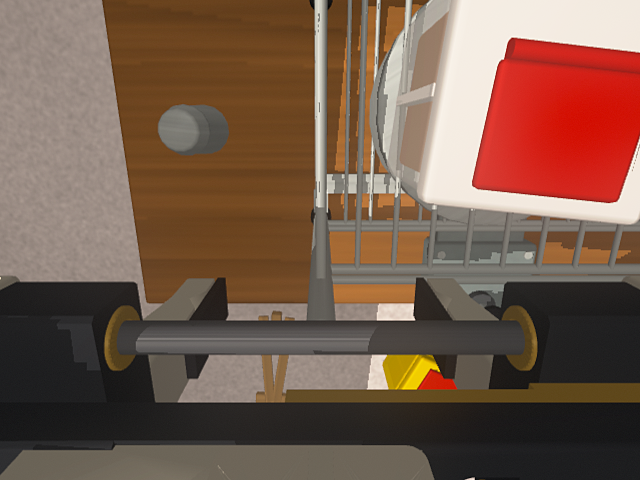

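View pics/s2.png

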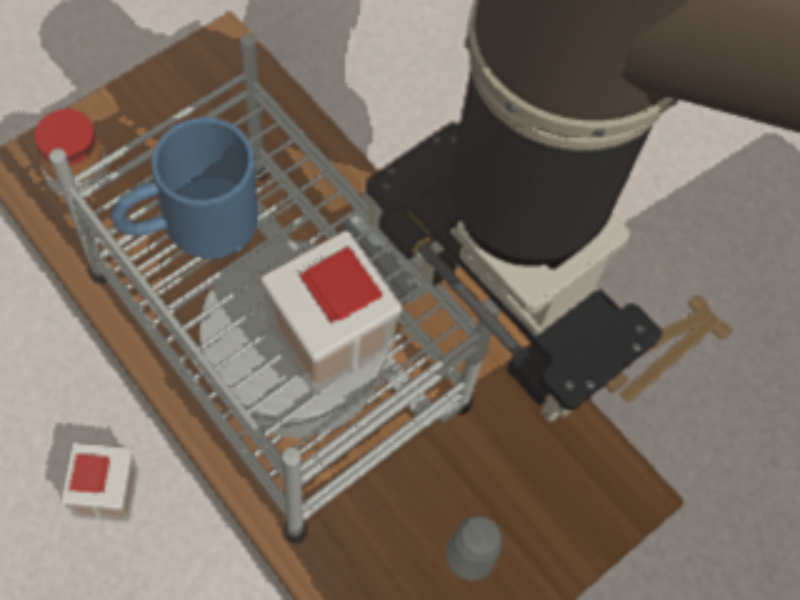

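Emit:
apply_moves([
  [120,[0,0,0],0],
  [190,[0,0,0],0],
  [205,[0,0,0],0],
  [212,[0,0,0],0],
  [218,[0,0,0],0],
  [225,[0,0,0],0],
  [240,[0,0,0],0],
  [240,[0,0,0],0],
], squeeze=12)

```text
time_s: 4.7
tcp_pos: [0.5759, 0.1988, 0.2506]
eef_rot: [180.0, -0.0, -85.7]
contact_force: [-1.0, -0.0, -0.4]
gripper_width: 0.0128
```

```bash
cat > st.py <<'E'
from h import *
s=get_state()
a=np.radians(4.25);ex=np.array([np.cos(a),np.sin(a),0]);ey=np.array([-np.sin(a),np.cos(a),0])
F=s["contact_force"];p=s["tcp_pos"]
print("t %.2f yL %.2f xL %.2f z %.2f mm | Fy %.2f Fx %.2f Fz %.2f | w %.1f"%(s["time_s"],p@ey*1e3,p@ex*1e3,p[2]*1e3,F@ey,F@ex,F[2],s["gripper_width"]*1e3), s["moment"].round(2))
E
python3 st.py
```

```text
t 4.70 yL 155.54 xL 589.08 z 250.57 mm | Fy 0.07 Fx -0.95 Fz -0.42 | w 12.8 [0.25 0.08 0.04]
```

Emit:
apply_moves([
  [240,[-0.01,0,0],0],
  [240,[-0.01,0,0],0],
  [240,[-0.01,0,0],0],
  [240,[-0.01,0,0],0],
])

```text
time_s: 5.2
tcp_pos: [0.5758, 0.2005, 0.2506]
eef_rot: [180.0, -0.0, -85.7]
contact_force: [0.1, -3.7, -1.4]
gripper_width: 0.0117
```

```bash
python3 st.py;python3 st.py
```

```text
t 5.20 yL 157.30 xL 589.08 z 250.56 mm | Fy -3.68 Fx -0.15 Fz -1.41 | w 11.7 [-1.08 -0.43  0.01]
t 5.20 yL 157.30 xL 589.08 z 250.56 mm | Fy -3.68 Fx -0.15 Fz -1.41 | w 11.7 [-1.08 -0.43  0.01]
```

Emit:
apply_moves([
  [240,[-0.012,0,0],0],
  [240,[-0.012,0,0],0],
  [240,[-0.012,0,0],0],
  [240,[-0.012,0,0],0],
])

```text
time_s: 5.7
tcp_pos: [0.5756, 0.2032, 0.2505]
eef_rot: [180.0, -0.0, -85.7]
contact_force: [1.7, -3.1, -0.6]
gripper_width: 0.0117
```

Emit:
apply_moves([
  [240,[-0.012,0,0],0],
  [240,[-0.012,0,0],0],
  [240,[-0.012,0,0],0],
])

```text
time_s: 6.08
tcp_pos: [0.5755, 0.205, 0.2505]
eef_rot: [180.0, -0.0, -85.7]
contact_force: [1.4, -3.0, -0.1]
gripper_width: 0.0116
```

Emit:
apply_moves([
  [240,[-0.012,0,0],0],
  [240,[-0.012,0,0],0],
  [240,[-0.012,0,0],0],
])

```text
time_s: 6.45
tcp_pos: [0.5754, 0.2068, 0.2506]
eef_rot: [-180.0, 0.0, -85.7]
contact_force: [0.5, -3.2, -1.2]
gripper_width: 0.0115
```

Emit:
apply_moves([
  [240,[-0.012,0,0],0],
  [240,[-0.012,0,0],0],
  [240,[-0.012,0,0],0],
])

```text
time_s: 6.82
tcp_pos: [0.5752, 0.2086, 0.2505]
eef_rot: [180.0, 0.0, -85.7]
contact_force: [1.1, -3.1, -1.1]
gripper_width: 0.0115
```

Emit:
apply_moves([
  [240,[-0.012,0,0],0],
  [240,[-0.012,0,0],0],
])

```text
time_s: 7.08
tcp_pos: [0.5751, 0.2098, 0.2505]
eef_rot: [180.0, 0.0, -85.7]
contact_force: [0.8, -2.9, -1.6]
gripper_width: 0.0118
```

Emit:
apply_moves([
  [240,[-0.012,0,0],0],
  [240,[-0.012,0,0],0],
])

```text
time_s: 7.32
tcp_pos: [0.575, 0.211, 0.2505]
eef_rot: [180.0, -0.0, -85.7]
contact_force: [1.4, -3.3, -0.7]
gripper_width: 0.0115
```

Emit:
apply_moves([
  [240,[-0.012,0,0],0],
  [240,[-0.012,0,0],0],
])

```text
time_s: 7.58
tcp_pos: [0.5749, 0.2122, 0.2505]
eef_rot: [180.0, -0.0, -85.7]
contact_force: [1.8, -3.2, -0.1]
gripper_width: 0.0117
```

Emit:
apply_moves([
  [240,[-0.012,0,0],0],
  [240,[-0.012,0,0],0],
])

```text
time_s: 7.82
tcp_pos: [0.5748, 0.2134, 0.2505]
eef_rot: [180.0, -0.0, -85.7]
contact_force: [0.6, -3.1, -0.5]
gripper_width: 0.0116
```

Emit:
apply_moves([
  [240,[-0.012,0,0],0],
  [240,[-0.012,0,0],0],
])

```text
time_s: 8.07
tcp_pos: [0.5747, 0.2146, 0.2506]
eef_rot: [180.0, -0.0, -85.7]
contact_force: [0.5, -3.2, -1.4]
gripper_width: 0.012
```

Emit:
apply_moves([
  [240,[-0.012,0,0],0],
  [240,[-0.012,0,0],0],
])

```text
time_s: 8.32
tcp_pos: [0.5747, 0.2158, 0.2505]
eef_rot: [180.0, 0.0, -85.7]
contact_force: [1.0, -3.8, -0.6]
gripper_width: 0.0113
```

Emit:
apply_moves([
  [240,[-0.01,0,0],0],
  [240,[-0.01,0,0],0],
])

```text
time_s: 8.57
tcp_pos: [0.5746, 0.2168, 0.2506]
eef_rot: [180.0, -0.0, -85.7]
contact_force: [1.1, -3.6, -0.5]
gripper_width: 0.0119
```

Emit:
apply_moves([
  [240,[-0.01,0,0],0],
  [240,[-0.01,0,0],0],
])

```text
time_s: 8.82
tcp_pos: [0.5745, 0.2178, 0.2506]
eef_rot: [180.0, 0.0, -85.7]
contact_force: [1.0, -2.9, -0.5]
gripper_width: 0.0117
```

Emit:
apply_moves([
  [240,[-0.012,0,0],0],
  [240,[-0.012,0,0],0],
])

```text
time_s: 9.07
tcp_pos: [0.5744, 0.2189, 0.2505]
eef_rot: [180.0, -0.0, -85.7]
contact_force: [1.8, -3.1, -0.5]
gripper_width: 0.0116
```

Emit:
apply_moves([
  [240,[-0.012,0,0],0],
  [240,[-0.012,0,0],0],
])

```text
time_s: 9.32
tcp_pos: [0.5743, 0.2201, 0.2505]
eef_rot: [180.0, -0.0, -85.7]
contact_force: [0.3, -2.7, -0.5]
gripper_width: 0.0118
```

```bash
python3 - <<'E'
from h import *
import cv2
c=viewer.capture("top");a=c["frame"][140:290,175:425]; cv2.imwrite("pics/topz2.png",cv2.resize(a,None,fx=3.2,fy=3.2,interpolation=cv2.INTER_CUBIC))
E
```

```text
(no output)
```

View pics/topz2.png

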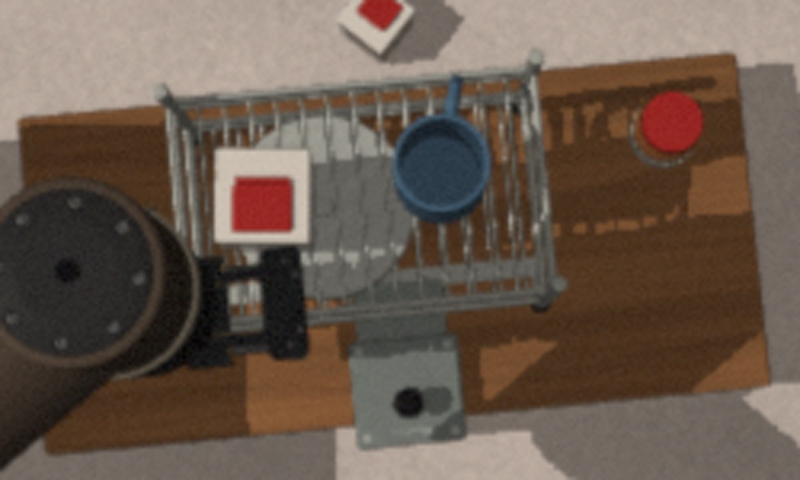

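Emit:
apply_moves([
  [240,[-0.012,0,0],0],
  [240,[-0.012,0,0],0],
])

```text
time_s: 9.62
tcp_pos: [0.5742, 0.2213, 0.2505]
eef_rot: [180.0, -0.0, -85.7]
contact_force: [0.8, -2.7, -0.6]
gripper_width: 0.0114
```

Emit:
apply_moves([
  [240,[-0.012,0,0],0],
  [240,[-0.012,0,0],0],
])

```text
time_s: 9.88
tcp_pos: [0.5741, 0.2225, 0.2506]
eef_rot: [180.0, -0.0, -85.7]
contact_force: [0.6, -3.6, -0.7]
gripper_width: 0.0119
```

Emit:
apply_moves([
  [240,[-0.012,0,0],0],
  [240,[-0.012,0,0],0],
])

```text
time_s: 10.12
tcp_pos: [0.574, 0.2238, 0.2505]
eef_rot: [180.0, -0.0, -85.7]
contact_force: [-0.0, -3.3, 0.1]
gripper_width: 0.0114
```

Emit:
apply_moves([
  [240,[-0.012,0,0],0],
  [240,[-0.012,0,0],0],
])

```text
time_s: 10.38
tcp_pos: [0.574, 0.2242, 0.2506]
eef_rot: [180.0, -0.1, -85.7]
contact_force: [1.3, -7.5, -0.6]
gripper_width: 0.0118
```

Emit:
apply_moves([
  [240,[-0.003,0,0],0],
  [240,[0,0,0],0],
])

```text
time_s: 10.62
tcp_pos: [0.574, 0.2242, 0.2506]
eef_rot: [180.0, -0.1, -85.7]
contact_force: [1.2, -6.2, -1.1]
gripper_width: 0.0117
```

```bash
python3 st.py
```

```text
t 10.62 yL 181.05 xL 589.04 z 250.57 mm | Fy -6.23 Fx 0.72 Fz -1.08 | w 11.7 [-2.31 -0.44  0.02]
```

Emit:
apply_moves([
  [240,[0.01,0,0],0],
  [240,[0.015,0,0],0],
  [240,[0.02,0,0],0],
  [240,[0.02,0,0],0],
  [240,[0.02,0,0],0],
  [240,[0.02,0,0],0],
  [240,[0.02,0,0],0],
  [240,[0.02,0,0],0],
  [240,[0.02,0,0],0],
  [240,[0.02,0,0],0],
  [240,[0.015,0,0],0],
  [240,[0.01,0,0],0],
])

```text
time_s: 12.12
tcp_pos: [0.5748, 0.2145, 0.2506]
eef_rot: [-180.0, 0.0, -85.7]
contact_force: [-2.2, 1.9, -0.3]
gripper_width: 0.0117
```

```bash
python3 st.py
```

```text
t 12.12 yL 171.34 xL 589.11 z 250.57 mm | Fy 2.02 Fx -2.04 Fz -0.27 | w 11.7 [ 1.03  0.48 -0.02]
```

Emit:
apply_moves([
  [240,[0.015,0,0],0],
  [240,[0.02,0,0],0],
  [240,[0.02,0,0],0],
  [240,[0.02,0,0],0],
  [240,[0.02,0,0],0],
  [240,[0.02,0,0],0],
  [240,[0.02,0,0],0],
  [240,[0.015,0,0],0],
])

```text
time_s: 13.12
tcp_pos: [0.5753, 0.207, 0.2506]
eef_rot: [-180.0, -0.0, -85.7]
contact_force: [0.1, 3.4, -0.8]
gripper_width: 0.0121
```

```bash
python3 st.py
```

```text
t 13.12 yL 163.81 xL 589.08 z 250.57 mm | Fy 3.37 Fx 0.30 Fz -0.83 | w 12.1 [1.08 0.36 0.06]
```

Emit:
apply_moves([
  [240,[0.015,0,0],0],
  [240,[0.02,0,0],0],
  [240,[0.02,0,0],0],
  [240,[0.02,0,0],0],
  [240,[0.02,0,0],0],
  [240,[0.02,0,0],0],
  [240,[0.02,0,0],0],
  [240,[0.005,0,0],0],
])

```text
time_s: 14.12
tcp_pos: [0.5759, 0.2, 0.2506]
eef_rot: [-180.0, -0.0, -85.7]
contact_force: [0.5, 3.0, -1.2]
gripper_width: 0.0116
```

```bash
python3 st.py
```

```text
t 14.12 yL 156.78 xL 589.11 z 250.56 mm | Fy 2.97 Fx 0.75 Fz -1.21 | w 11.6 [1.11 0.18 0.01]
```

Emit:
apply_moves([
  [240,[0.012,0,0],0],
  [240,[0.012,0,0],0],
])

```text
time_s: 14.38
tcp_pos: [0.5759, 0.1989, 0.2506]
eef_rot: [-180.0, 0.0, -85.7]
contact_force: [-0.6, 3.3, -1.8]
gripper_width: 0.0119
```

Emit:
apply_moves([
  [240,[0.012,0,0],0],
  [240,[0.012,0,0],0],
])

```text
time_s: 14.62
tcp_pos: [0.576, 0.1977, 0.2506]
eef_rot: [-180.0, 0.0, -85.7]
contact_force: [-0.3, 2.5, 0.2]
gripper_width: 0.0122
```

Emit:
apply_moves([
  [240,[0.012,0,0],0],
  [240,[0.012,0,0],0],
])

```text
time_s: 14.88
tcp_pos: [0.5761, 0.1965, 0.2506]
eef_rot: [-180.0, 0.0, -85.7]
contact_force: [-0.4, 2.9, -1.3]
gripper_width: 0.0116
```

Emit:
apply_moves([
  [240,[0.012,0,0],0],
  [240,[0.012,0,0],0],
])

```text
time_s: 15.12
tcp_pos: [0.5762, 0.196, 0.2506]
eef_rot: [-180.0, 0.1, -85.7]
contact_force: [-1.8, 7.5, -0.5]
gripper_width: 0.0117
```

Emit:
apply_moves([
  [240,[0.003,0,0],0],
  [240,[0,0,0],0],
])

```text
time_s: 15.38
tcp_pos: [0.5762, 0.196, 0.2506]
eef_rot: [-180.0, 0.1, -85.7]
contact_force: [-1.2, 6.0, 0.1]
gripper_width: 0.0118
```

```bash
python3 st.py
```

```text
t 15.38 yL 152.78 xL 589.14 z 250.58 mm | Fy 6.09 Fx -0.71 Fz 0.11 | w 11.8 [2.16 0.42 0.  ]
```

Emit:
apply_moves([
  [240,[-0.015,0,0],0],
  [240,[-0.025,0,0],0],
  [240,[-0.025,0,0],0],
  [240,[-0.025,0,0],0],
  [240,[-0.025,0,0],0],
  [240,[-0.025,0,0],0],
  [240,[-0.025,0,0],0],
  [240,[-0.025,0,0],0],
  [240,[-0.025,0,0],0],
  [240,[-0.025,0,0],0],
  [240,[-0.025,0,0],0],
  [240,[-0.015,0,0],0],
])

```text
time_s: 16.88
tcp_pos: [0.5751, 0.2093, 0.2506]
eef_rot: [180.0, 0.0, -85.7]
contact_force: [1.8, -3.0, -0.6]
gripper_width: 0.0116
```

```bash
python3 st.py
```

```text
t 16.88 yL 166.07 xL 589.07 z 250.56 mm | Fy -3.10 Fx 1.61 Fz -0.56 | w 11.6 [-1.14 -0.53 -0.  ]
```

Need +0.85 mm.

Emit:
apply_moves([
  [240,[-0.01,0,0],0],
  [240,[-0.008,0,0],0],
  [240,[0,0,0],0],
])

```text
time_s: 17.25
tcp_pos: [0.5751, 0.2101, 0.2505]
eef_rot: [180.0, 0.0, -85.7]
contact_force: [2.4, -2.3, -0.9]
gripper_width: 0.0117
```

```bash
python3 st.py
```

```text
t 17.25 yL 166.92 xL 589.07 z 250.54 mm | Fy -2.50 Fx 2.23 Fz -0.87 | w 11.7 [-0.98 -0.44 -0.02]
```

Emit:
apply_moves([
  [225,[0,0,0],0],
  [210,[0,0,0],0],
  [150,[0,0,0],0],
  [0,[0,0,0],0],
  [0,[0,0,0],0],
  [0,[0,0,-0.3],0],
  [0,[0,0,-0.6],0],
  [0,[0,0,-0.8],0],
  [0,[0,0,-0.8],0],
  [0,[0,0,-0.3],0],
  [0,[0,0,0],0],
  [0,[0,0,0],0],
])

```text
time_s: 18.75
tcp_pos: [0.5746, 0.2099, 0.3892]
eef_rot: [179.9, -0.0, -85.7]
contact_force: [-0.5, 0.5, -0.1]
gripper_width: 0.0878
```

```bash
python3 st.py; python3 - <<'E'
from h import *
import cv2
s=get_state();w=wcam(viewer.capture("wrist"),s)
f=w["frame"];cv2.imwrite("pics/w3.png",cv2.resize(f[170:300,240:490],None,fx=3.2,fy=3.2,interpolation=cv2.INTER_CUBIC))
a=np.radians(4.25);d=np.array([-np.sin(a),np.cos(a),0])
print(s["tcp_pos"])
print(proj(w,np.array((.576,.1985,.285))+d*.01138), [proj(w,(.512,.054,z)) for z in(.145,.155)])
np.savez("w3.npz",**{k:w[k] for k in("K","R","t")})
E
```

```text
t 18.75 yL 166.78 xL 588.59 z 389.23 mm | Fy 0.51 Fx -0.43 Fz -0.09 | w 87.8 [-0.04 -0.04  0.04]
[0.57461276 0.20993968 0.38922859]
[319.4216628  232.50689078] [array([450.01511703, 260.54569418]), array([452.98831828, 263.66163643])]
```

View pics/w3.png

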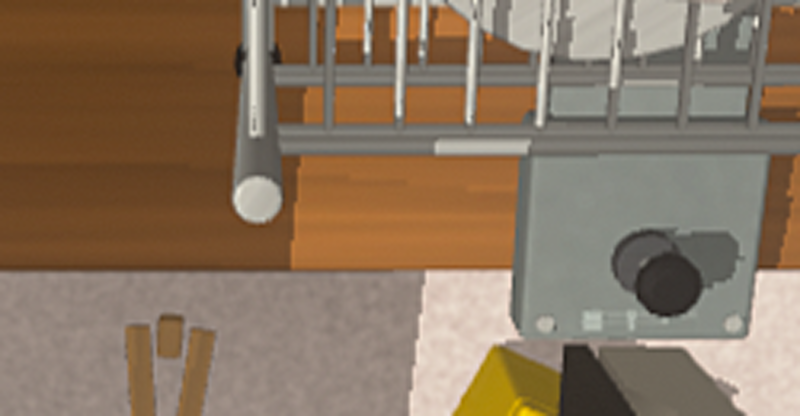

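```bash
python3 - <<'E'
from h import *
w=dict(np.load("w3.npz"));T=viewer.capture("top");S=viewer.capture("scene")
tz=lambda u,v:(175+u/3.2,140+v/3.2); sz=lambda u,v:(190+u/2.5,150+v/2.5)
p=[(w,(448.75,258.75)),(T,tz(408,401)),(S,sz(427,199))]
for c,q in p: print(atz(c,q,.145))
print(tri(p),tri([p[0],p[2]]))
E
```

```text
[0.51407816 0.05584182 0.145     ]
[0.51333271 0.05413316 0.145     ]
[0.50835295 0.05287371 0.145     ]
[0.51267189 0.05507864 0.14797497] [0.54683514 0.09283102 0.24078475]
```

Emit:
apply_moves([
  [120,[0.3,0.5,0],0],
  [255,[0.6,0.5,0],0],
  [255,[0.8,0.46,0],0],
  [255,[0.8,0,0],0],
  [255,[0.5,0,0.3],0],
  [255,[0,0,0.8],0],
  [255,[0,0,0.8],0],
  [255,[0,0,0.8],0],
  [255,[0,0,0.5],0],
  [255,[0,0,0.3],0],
  [255,[0,0,0],0],
  [255,[0,0,0],0],
])

```text
time_s: 20.4
tcp_pos: [0.5141, 0.0552, 0.2166]
eef_rot: [-179.9, 0.0, -85.7]
contact_force: [-0.5, -1.1, 0.7]
gripper_width: 0.0004
```

```bash
python3 st.py; python3 - <<'E'
from h import *
import cv2
s=get_state();w=wcam(viewer.capture("wrist"),s);cv2.imwrite("pics/w4.png",w["frame"])
print(s["tcp_pos"])
f=viewer.capture("scene")["frame"];cv2.imwrite("pics/s4.png",cv2.resize(f[150:390,190:440],None,fx=2.5,fy=2.5,interpolation=cv2.INTER_CUBIC))
E
```

```text
t 20.40 yL 16.96 xL 516.81 z 216.58 mm | Fy -1.05 Fx -0.63 Fz 0.66 | w 0.4 [-0.04 -0.01 -0.01]
[0.51413388 0.05521051 0.21657831]
```

View pics/w4.png

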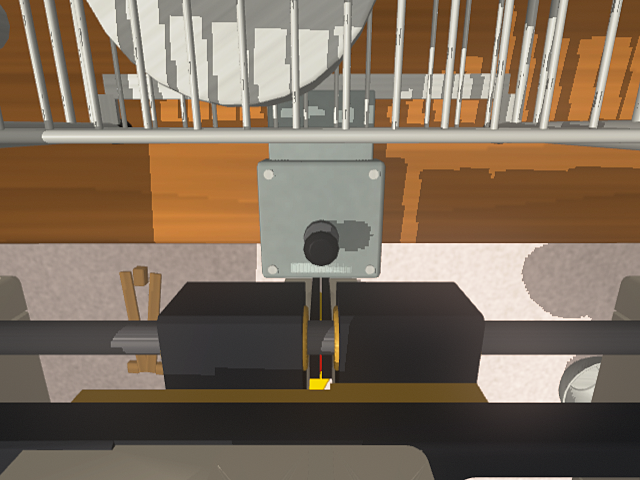

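View pics/s4.png

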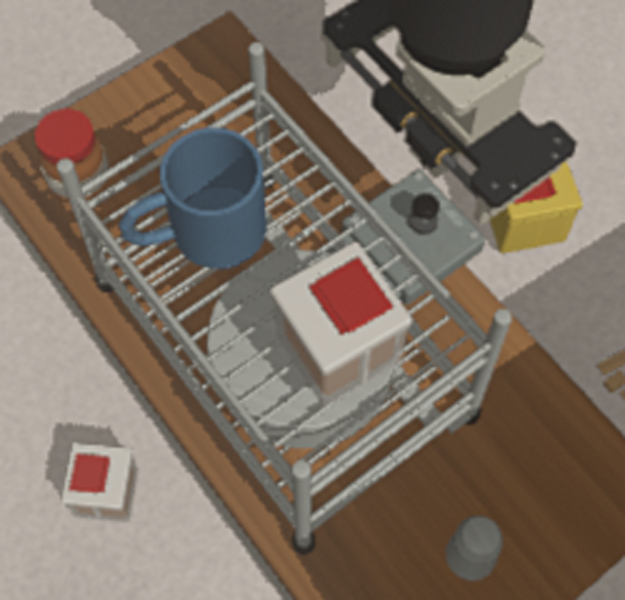

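```bash
python3 - <<'E'
from h import *
s=get_state();w=wcam(viewer.capture("wrist"),s)
for z in (.145,.148): print(atz(w,(321,248),z))
E
```

```text
[0.51393458 0.05413225 0.145     ]
[0.51493083 0.05421131 0.148     ]
```

Emit:
apply_moves([
  [255,[0.02,0.02,0.3],0],
  [255,[0,0,0.4],0],
  [255,[0,0,0.3],0],
  [255,[0,0,0.2],0],
  [255,[0,0,0.1],0],
  [255,[0,0,0],0],
  [255,[0,0,0],0],
])

```text
time_s: 21.42
tcp_pos: [0.5129, 0.0541, 0.1511]
eef_rot: [-180.0, 0.0, -85.7]
contact_force: [0.1, 0.6, 0.1]
gripper_width: 0.0004
```

```bash
python3 st.py
```

```text
t 21.43 yL 15.93 xL 515.54 z 151.05 mm | Fy 0.55 Fx 0.13 Fz 0.12 | w 0.4 [-0.08 -0.01  0.01]
```

Down 4 mm, in 1 mm rows.

Emit:
apply_moves([
  [255,[0,0,0.02],0],
  [255,[0,0,0.02],0],
  [255,[0,0,0.02],0],
  [255,[0,0,0.02],0],
])

```text
time_s: 21.92
tcp_pos: [0.5126, 0.0539, 0.1465]
eef_rot: [-180.0, -0.0, -85.7]
contact_force: [0.4, -0.6, -0.0]
gripper_width: 0.0006
```

Emit:
apply_moves([
  [255,[0,0,0.02],0],
  [255,[0,0,0.02],0],
])

```text
time_s: 22.18
tcp_pos: [0.5126, 0.054, 0.1447]
eef_rot: [-180.0, -0.0, -85.7]
contact_force: [-0.6, 0.0, 1.4]
gripper_width: 0.0003
```

Emit:
apply_moves([
  [255,[0,0,0.02],0],
])

```text
time_s: 22.3
tcp_pos: [0.5126, 0.0539, 0.1436]
eef_rot: [-180.0, -0.0, -85.7]
contact_force: [-0.8, -0.6, 1.8]
gripper_width: 0.0003
```

Emit:
apply_moves([
  [255,[0,0,0.02],0],
  [255,[0,0,0.02],0],
])

```text
time_s: 22.55
tcp_pos: [0.5126, 0.054, 0.1416]
eef_rot: [-180.0, -0.0, -85.7]
contact_force: [0.1, -0.2, 2.5]
gripper_width: 0.0004
```

Emit:
apply_moves([
  [255,[0,0,0.02],0],
])

```text
time_s: 22.68
tcp_pos: [0.5126, 0.054, 0.1405]
eef_rot: [-180.0, -0.0, -85.7]
contact_force: [0.8, -0.4, 1.6]
gripper_width: 0.0003
```

Emit:
apply_moves([
  [255,[0,0,0.015],0],
])

```text
time_s: 22.8
tcp_pos: [0.5126, 0.054, 0.1398]
eef_rot: [-180.0, -0.0, -85.7]
contact_force: [-0.0, -0.2, 1.2]
gripper_width: 0.0005
```

Emit:
apply_moves([
  [255,[0,0,0.015],0],
])

```text
time_s: 22.92
tcp_pos: [0.5126, 0.054, 0.139]
eef_rot: [-180.0, -0.0, -85.7]
contact_force: [-0.1, 0.4, 1.9]
gripper_width: 0.0002
```

Emit:
apply_moves([
  [255,[0,0,0.02],0],
  [255,[0,0,0.01],0],
])

```text
time_s: 23.18
tcp_pos: [0.5126, 0.054, 0.1375]
eef_rot: [-180.0, -0.0, -85.7]
contact_force: [-0.6, 0.8, 1.7]
gripper_width: 0.0003
```

Emit:
apply_moves([
  [255,[0,0,0.02],0],
  [255,[0,0,0.02],0],
])

```text
time_s: 23.42
tcp_pos: [0.5126, 0.054, 0.1355]
eef_rot: [-180.0, 0.0, -85.7]
contact_force: [-0.6, 0.1, 3.0]
gripper_width: 0.0005
```

Emit:
apply_moves([
  [255,[0,0,0.02],0],
  [255,[0,0,0.02],0],
])

```text
time_s: 23.68
tcp_pos: [0.5126, 0.054, 0.1335]
eef_rot: [-180.0, 0.0, -85.7]
contact_force: [0.5, -0.7, 1.7]
gripper_width: 0.0006
```

Emit:
apply_moves([
  [255,[0,0,0.02],0],
  [255,[0,0,0.01],0],
])

```text
time_s: 23.92
tcp_pos: [0.5126, 0.054, 0.132]
eef_rot: [180.0, 0.0, -85.7]
contact_force: [-0.8, 0.4, 2.2]
gripper_width: 0.0005
```

Emit:
apply_moves([
  [255,[0,0,0.02],0],
])

```text
time_s: 24.05
tcp_pos: [0.5127, 0.054, 0.1314]
eef_rot: [-180.0, -0.0, -85.7]
contact_force: [-3.3, 0.6, 11.0]
gripper_width: 0.0004
```

Emit:
apply_moves([
  [255,[0,0,0],0],
  [255,[0,0,0],0],
  [255,[0,0,0],0],
])

```text
time_s: 24.42
tcp_pos: [0.5127, 0.0539, 0.1315]
eef_rot: [-180.0, -0.0, -85.7]
contact_force: [-0.8, -0.4, 6.1]
gripper_width: 0.0004
```

```bash
python3 st.py
```

```text
t 24.43 yL 15.79 xL 515.27 z 131.47 mm | Fy -0.38 Fx -0.87 Fz 6.05 | w 0.4 [-0.04  0.63 -0.03]
```

Home. Retreat straight up and check.

Emit:
apply_moves([
  [255,[0,0,-0.03],0],
  [255,[0,0,-0.1],0],
  [255,[0,0,-0.4],0],
  [255,[0,0,-0.6],0],
  [255,[0,0,-0.6],0],
  [255,[0,0,0],0],
  [255,[0,0,0],0],
])

```text
time_s: 25.3
tcp_pos: [0.5122, 0.0539, 0.2172]
eef_rot: [180.0, 0.0, -85.7]
contact_force: [-0.8, 1.1, 0.2]
gripper_width: 0.0005
```

```bash
python3 st.py; python3 - <<'E'
from h import *
import cv2
s=get_state();w=wcam(viewer.capture("wrist"),s);cv2.imwrite("pics/w5.png",w["frame"])
print([proj(w,(.513,.054,z)) for z in(.145,.131)])
f=viewer.capture("scene")["frame"];cv2.imwrite("pics/s5.png",cv2.resize(f[150:390,190:440],None,fx=2.5,fy=2.5,interpolation=cv2.INTER_CUBIC))
E
```

```text
t 25.30 yL 15.82 xL 514.78 z 217.22 mm | Fy 1.21 Fx -0.76 Fz 0.21 | w 0.5 [-0.05  0.    0.03]
[array([319.20901474, 245.94994343]), array([319.26983769, 239.59482212])]
```

View pics/w5.png

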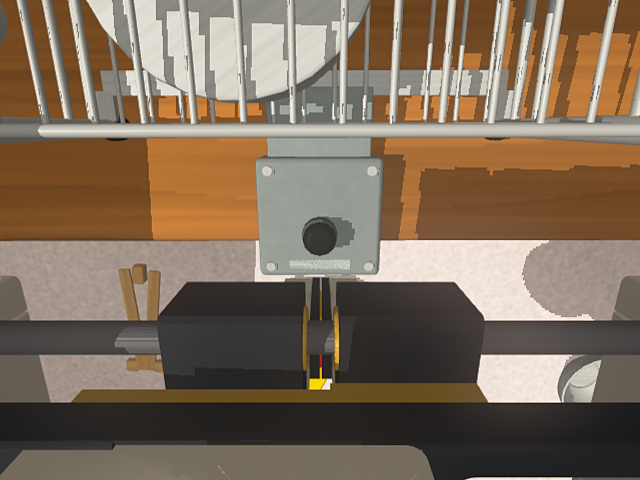

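View pics/s5.png

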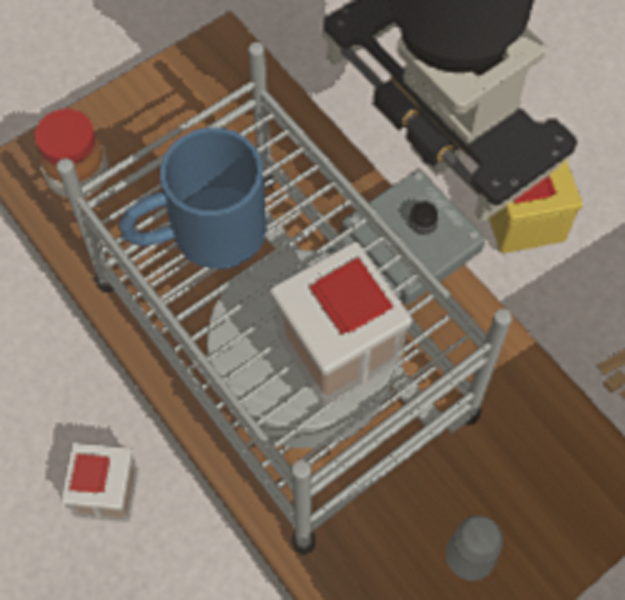

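The wrist view shows the pin head seated on its collar at (319,236). In the scene view the mug, box, jar and shaker are upright and in place, and the gripper is clear.

```bash
python3 -c "
from plant import close_job
print(close_job())"
```

```text
the job is handed in; nothing more can be done
None
```

The rack is set in the middle of its play, the lock pin is home, and the job is handed in at about 25 s of the 58 s allowed. `close_job()` gave no verdict, so what follows rests on my own readings.

- **Free play:** I gripped the fridge-side front post and eased the rack both ways. It met the fridge-side stop at 181.05 mm along the ledge's y axis and the other stop at 152.78 mm. Tool force peaked at about 7.5 N at each stop, some 3 N of it friction. That makes the play 28.3 mm.
- **Setting it midway:** I released the rack at 166.92 mm, the midpoint of the two stops.
- **Lock pin:** With the fingers shut, the pin went down against about 2 N and did not catch on the tongue at 4 mm. It seated with the fingertips at z = 131.5 mm, where 131 mm was expected. The highest force I read was 11 N.
- **Last checks:** After backing off, the pictures show the pin head down on its collar and the mug, spice box and dabba still standing on the rack. The jar, shaker, tong and what shows of the bowl look undisturbed, and the gripper is clear of everything.
- **What disagreed:** The cameras differed by up to 6 mm on the pin's position, with the scene camera furthest out. I went by the wrist view and the given geometry, which agreed to about 2 mm.

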